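# Close the gel caster and lay the comb across the tray

### The job

Set up the gel caster for pouring: push the sliding end gate fully home, so that the casting tray is shut tight between the gate and the fixed end wall. Take the comb out of the small spare tray and lay it, teeth down, across the casting tray, with both ends of its bar seated in the pair of notches next to the fixed end wall (not the middle pair). Leave the bottle and the tip box where they stand.

Things in the scene. Friction and masses are not known exactly. Their poses are not given: they have to be found in the camera images.
- gel_caster: Fixed gel caster: grey base plate 196 x 198 x 6 mm, aluminium side rails along y (tops 20 mm above the bench, outer faces x = +-94 mm). White fixed end wall with black gasket at the -y end: gasket face y = -50 mm, outer face y = -63 mm, top 32 mm above the bench. Origin on the bench under the centre of the tray's closed position; z up.
- end_gate (a joint): Slide of the white end gate at the +y end of the caster, m: 0 = home (tray shut tight between gate and end wall), grows to 0.045 as the gate moves out along the caster's +y. It stays where it is left and takes about 3 N to slide, 2 N more once it pushes the tray.
- gate_pad (a point): Centre of the outer face of the push pad on the gate, which looks along the caster's +y. Pad 50 mm wide (x), 24 mm high, 26 mm out from the gate's gasket face; this point is 22 mm above the bench, the pad's top 34 mm. Push it along the caster's -y. The gate's top is 32 mm above the bench.
- casting_tray: Loose clear tray between the caster's rails, 162 (x) x 100 (y) mm, both ends open; floor 5 mm; side walls 6 mm thick, 38 mm high. Notches in both walls, 13 mm wide plus 4 mm lead-in, bottoms 26 mm above the underside, at y = -30 mm (end pair, by the fixed end wall) and y = +15 mm (middle pair). Origin: centre of its underside, 6 mm above the bench; axes as the caster's; slides along y.
- end_notches (a point): Point midway between the bottoms of the two end notches of the casting tray; the axes are the tray's. The comb is seated when its origin is here and its x axis is parallel to the tray's x, either way round.
- spare_tray: Loose smaller clear tray on the bench, 162 (x) x 70 (y) mm, same walls and floor as the casting tray, with one pair of notches at y = 0, bottoms 26 mm above the bench. The comb starts lying in them. Origin: centre of its underside.
- comb: Black gel comb: straight bar 186 mm long (x), 10 mm thick (y), 14 mm high; a grip tab, 60 mm long and 10 mm thick, rises from its middle to 34 mm above the bar's underside; 12 teeth 3 mm thick hang 19 mm below the bar over 140 mm of its length. Origin: centre of the bar's underside; z up. Grip the tab across its thickness (along y).
- reagent_bottle: White bottle with blue cap, 60 mm in diameter, 138 mm high, loose bystander; origin centre of its underside.
- tip_box: Pipette tip box with clear lid, 90 x 120 x 109 mm, loose bystander; origin centre of its underside.
Things that resemble listed ones, but are neither listed nor needed, are in the scene too. Leave any turquoise look-alike of the comb alone.

How it is judged:
By the outcome, as a careful person would: the job done as asked, in the order asked, and still so for the second after the job is handed in, with the robot touching nothing.
It also fails if it takes over 50 s, if anything falls off the work surface, if the arm or the gripper's body presses on something with over 40 N, if the wrist force passes 120 N, or if a joint passes its speed limit or range.

### The arm

A 6-joint arm with a two-finger parallel gripper is mounted at the origin on a cart in front of the work surface, level with it; the furniture and walls round the work are solid. World frame = base frame: x ahead of the robot, y to its left, z up, the work surface at z = 0. Lengths are in m, angles in degrees, forces in N, time in s.
With the tool pointing down it reaches from about 0.25 to 0.725 m from the base axis. Payload 9.7 kg.
Tool frame: the origin (TCP) lies between the finger pads; the fingertips stand 19 mm ahead of it and the grasp point (between the pads) is the TCP; z points along the fingers, y is the line along which they close (so a half turn about z gives the same grasp; the last joint's range is limited). The gripper opens to 85 mm and grips with 20 to 120 N. Pads are 22 mm wide; open, the fingers measure 114 mm over their backs; the gripper's body (76 mm by 85 mm) begins 54 mm behind the grasp point. The pads swing forward as they close: fully open they stand 13 mm farther back than shut.
Start: joints at [66.119, 4.979, 10.078, 95.1, 0, 90], TCP at [0.223, 0.503, 0.25] pointing down, gripper open.
Joint ranges: [-179.16, 179.16], [-48.56, 103.87], [-65.8, 70.77], [-126.05, 130.52], [-82.76, 87.17], [-180, 180]. Speed limits (degrees/s): [127.2, 127.2, 147.25, 180, 180, 180].

### API

Orientations are given as [roll, pitch, yaw] about the fixed x, y, z axes, in that order (R = Rz(yaw) Ry(pitch) Rx(roll)).
In Python, from workcell import bot gives the robot as it stands. The module is installed in compiled form; this text tells all that it offers.
- The arm moves only by the shell command python3 -m crank 'ROWS' [OPENING] [FORCE]. ROWS is JSON, a list that holds one entry, the list of rows, each a list of 6 numbers: the shift along the world's x, y, z as a fraction of full scale, then the turn, a rotation vector about the world's x, y, z as a fraction of full scale. In form: [[[x, y, z, wx, wy, wz], ...]]. A call has 1 to 20 rows; each row shifts and turns the commanded pose from where the row before left it; what a row does not reach is not made up. Full scale, the value 1, is 20 mm for a shift and 0.12 rad for a turn. A row lasts 1/12 s, in which the tool goes at most 41.7 mm and 7.16 degrees, less where a joint would pass 70% of its speed; a pose out of reach is approached as far as the arm can. A call with a number of a shift or a turn outside -1 to 1 is refused whole. A call with a gripper value outside its range is refused whole. OPENING is the opening, from 0 (shut) to 1 (fully open), set as the call begins (- or left out, the last holds). The fingers move at their own pace and stop on an object; FORCE is the grip in N (left out, the last holds). Time passes only in rows, so rows that do not move let the fingers close. It gives the time, the measured TCP pose, the force, the opening and the grip force at its end, in the units of the state.
- bot.get_obs(): the state, without advancing time (a new reading comes with each control period).
- bot.camera(name): name is "scene" or "top" or "wrist"; returns the picture (400x640x3 uint8, red, green, blue); there is no depth.
- bot.camera_model(name): a dict with "vertical_fov" (degrees; the focal length in pixels is half the picture's height over the tangent of half this angle, whatever the lens; pixels are square), "cx", "cy" (the principal point, pixels), "R" (3x3) and "t" (3): a world point X has camera coordinates R X + t. Camera axes: x right, y down, z forward; pixel columns grow to the right and rows downward; lengths in m; the calibration is good to about 2 mm. A picture is of the moment at which its call begins: read the wrist's pose just before it. camera_model takes no time and is no camera call; for the wrist camera it gives the pose at the moment of the call.
- bot.job_done(): hands the job in; it is judged then, once.
The state is a dict: "time": time; "q": joint angles; "qd": joint speeds; "joint_efforts": joint torques, N m; "ee_pos": TCP position; "tcp_rot": TCP orientation; "wrist_force": force on the tool from outside, world axes, zero at the start; "torque": the same for the moment, N m; "opening": finger opening in m; "grasp_force": force on a finger pad.
Only numpy, scipy, OpenCV 4.12 (cv2) and the standard library are available. Lean on these libraries where they do the work, as an engineer would, in place of code of your own. Each camera call takes 0.05 s, during which the arm holds its last target. There are 200 camera calls.

## Working session

There is one attempt and no reset: what is moved stays moved. The work goes in short steps, Python scripts to look and compute and a shell command to move; the robot and the scene stay as the last step left them, time stands still between calls to the robot, and variables do not carry over. Pictures are saved under pics/ and viewed, at most 12 in all, crops included, and the job is handed in when it is done.

```bash
mkdir -p pics
cat > h.py <<'E'
import numpy as np, cv2
from workcell import bot
def snap(n,f):
    im=bot.camera(n); cv2.imwrite('pics/'+f,cv2.cvtColor(im,cv2.COLOR_RGB2BGR)); return im
def px2w(m,u,v,z):
    f=200/np.tan(np.radians(m['vertical_fov'])/2)
    R=np.array(m['R']);t=np.array(m['t'])
    d=R.T@np.array([(u-m['cx'])/f,(v-m['cy'])/f,1]); c=-R.T@t
    return c+d*(z-c[2])/d[2]
def w2px(m,X):
    f=200/np.tan(np.radians(m['vertical_fov'])/2)
    p=np.array(m['R'])@np.array(X)+np.array(m['t']); return m['cx']+f*p[0]/p[2],m['cy']+f*p[1]/p[2]
E
python3 - <<'E'
from h import *
print(bot.get_obs())
for n in('top','scene','wrist'):
    print(n,bot.camera_model(n)); snap(n,n+'0.png')
E
```

```text
{'time': 0.0, 'q': array([ 6.61182502e+01,  5.01087800e+00,  1.00332927e+01,  9.51001182e+01,
       -4.84955264e-04,  9.00006442e+01]), 'qd': array([ 0.02328818, -0.12132833, -0.04510704,  0.06641849,  0.00510497,
       -0.0512477 ]), 'joint_efforts': array([ 2.12947598e-03, -5.20387602e+01,  4.64807582e+01,  1.62677479e-02,
        6.14658848e-05, -1.37390481e-05]), 'ee_pos': array([0.22258264, 0.50271297, 0.24957479]), 'tcp_rot': array([-1.79922297e+02,  4.85828534e-04,  1.56117607e+02]), 'wrist_force': array([-0.06038335, -0.8432708 ,  0.19589906]), 'torque': array([ 0.03683718,  0.00872524, -0.03848931]), 'grasp_force': 0.0, 'opening': 0.08521419647430177}
top {'vertical_fov': 51.80880060666044, 'cx': 313.540063751858, 'cy': 199.06353724584446, 'R': array([[ 0.02340903, -0.9996864 , -0.00889436],
       [-0.99443586, -0.0223702 , -0.10294124],
       [ 0.10270999,  0.01125462, -0.99464767]]), 't': array([0.12558937, 0.59479839, 1.0994219 ])}
scene {'vertical_fov': 51.818532338939875, 'cx': 321.936832908169, 'cy': 196.3719699984816, 'R': array([[ 0.68263195, -0.73074327, -0.00528239],
       [-0.44132347, -0.40648418, -0.80000263],
       [ 0.58244933,  0.5484386 , -0.59997324]]), 't': array([-0.30537899,  0.37335314,  0.63062388])}
wrist {'vertical_fov': 68.40342707457235, 'cx': 323.10887893209383, 'cy': 200.47060131512853, 'R': array([[ 4.03509742e-01,  9.14975264e-01, -3.93080436e-04],
       [ 8.79458991e-01, -3.87728241e-01,  2.76077335e-01],
       [ 2.52451524e-01, -1.11745592e-01, -9.61135345e-01]]), 't': array([-0.55053752, -0.03599393,  0.37858716])}
```

View pics/top0.png

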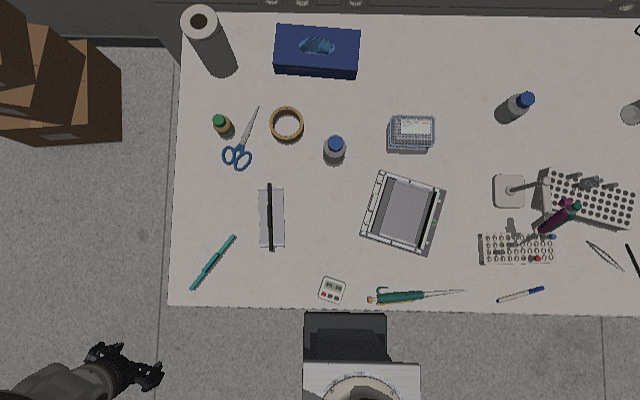

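View pics/scene0.png

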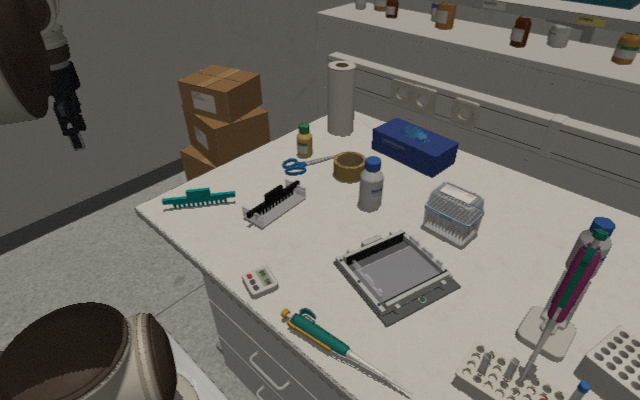

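The top view shows the spare tray with the black comb at about (271,216), the caster at about (403,212), the bottle at (335,148) and the tip box at (411,132). The turquoise decoy is at (212,262). I'll enlarge this area next.

Run:
```python
import cv2,numpy as np
a=cv2.imread('pics/top0.png')[160:265,345:455]
b=cv2.imread('pics/top0.png')[175:260,245:300]
A=cv2.resize(a,None,fx=5,fy=5,interpolation=cv2.INTER_CUBIC)
B=cv2.resize(b,None,fx=4,fy=4,interpolation=cv2.INTER_CUBIC)
o=np.zeros((525,800,3),np.uint8);o[:,:550]=A;o[:340,560:780]=B
cv2.imwrite('pics/crop1.png',o)
s=cv2.imread('pics/scene0.png')[225:325,325:465]
cv2.imwrite('pics/crop2.png',cv2.resize(s,None,fx=5,fy=5,interpolation=cv2.INTER_CUBIC))
```

```text
(no output)
```

View pics/crop1.png

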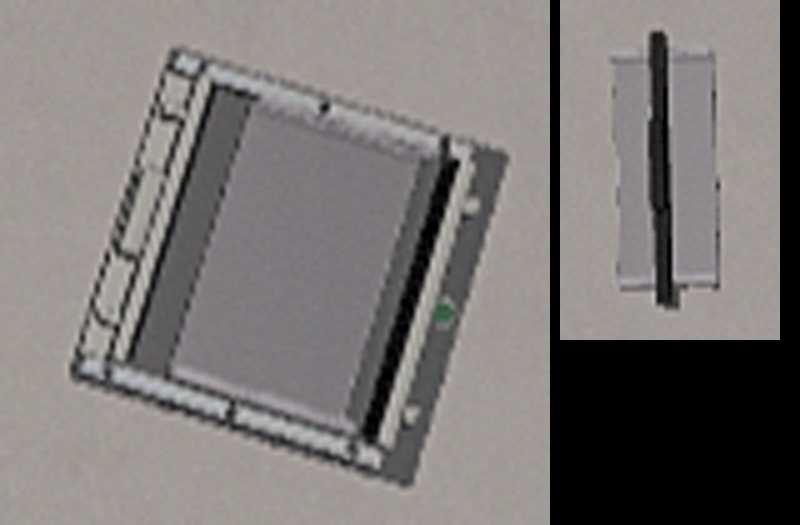

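View pics/crop2.png

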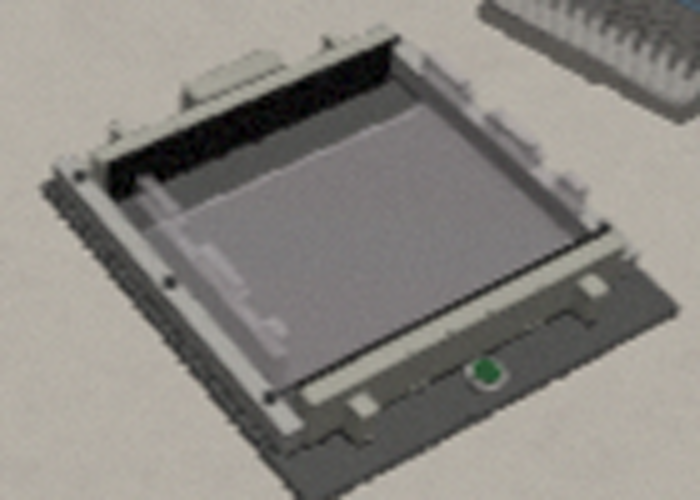

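The crop shows the gate open on the left (world +y side) with its pad at crop (125,215). The fixed wall is on the right at crop (435,300). The tray floor sits between them, with gaps at both ends.

Run:
```python
from h import *
m=bot.camera_model('top')
P=lambda u,v,z:px2w(m,345+u/5-.4,160+v/5-.4,z)
C=lambda u,v,z:px2w(m,245+(u-560)/4-.4,175+v/4-.4,z)
pr=lambda n,p:print(n,np.round(p,4))
a=P(510,152,.006);b=P(408,487,.006);pr('plateR',a);pr('plateR2',b);print(np.linalg.norm(a-b))
d=a-b;print('yaw',np.degrees(np.arctan2(d[1],d[0])))
a=P(210,80,.032);b=P(120,362,.032);d=a-b;pr('gate in top',a);pr('gate in bot',b);print(np.degrees(np.arctan2(d[1],d[0])),np.linalg.norm(d))
a=P(460,160,.032);b=P(380,440,.032);d=a-b;pr('wall gasket/white',a);pr('',b);print(np.degrees(np.arctan2(d[1],d[0])))
pr('pad',P(122,215,.034))
a=C(657,33,.040);b=C(663,303,.040);d=a-b;pr('bar ends top',a);pr('',b);print(np.degrees(np.arctan2(d[1],d[0])),np.linalg.norm(d)); pr('mid',(a+b)/2)
a=C(656,122,.060);b=C(660,208,.060);pr('tab',(a+b)/2);print(np.linalg.norm(a-b))
print(bot.get_obs()['tcp_rot'])
print(px2w(m,335,148,0.138),px2w(m,411,132,.1))
```

```text
plateR [ 0.6283 -0.2331  0.006 ]
plateR2 [ 0.4406 -0.1752  0.006 ]
0.19644073040114912
yaw -17.158987021179
gate in top [ 0.6612 -0.0606  0.032 ]
gate in bot [ 0.5051 -0.0125  0.032 ]
-17.10141550192307 0.16335014354943775
wall gasket/white [ 0.6198 -0.1976  0.032 ]
 [ 0.4663 -0.1534  0.032 ]
-16.07554102057693
pad [ 0.5852 -0.0126  0.034 ]
bar ends top [0.6327 0.2625 0.04  ]
 [0.4495 0.2521 0.04  ]
3.24398188352929 0.1835475904147116
mid [0.5411 0.2573 0.04  ]
tab [0.5412 0.2563 0.06  ]
0.05749833158544877
[-1.79939624e+02  1.89470960e-04  1.56115519e+02]
[0.71108769 0.0870378  0.138     ] [ 0.76675013 -0.11238136  0.1       ]
```

```bash
python3 -m crank '[[[0.8,-1,0,0,0,0.04],[0.8,-1,0,0,0,0.04],[0.8,-1,0,0,0,0.04],[0.8,-1,0,0,0,0.04],[0.8,-1,0,0,0,0.04],[0.8,-1,0,0,0,0.04],[0.8,-1,0,0,0,0.04],[0.8,-1,0,0,0,0.04],[0.8,-1,0,0,0,0.04],[0.8,-1,0,0,0,0.04],[0.8,-1,0,0,0,0.04],[0.8,-1,0,0,0,0.04],[0.8,-1,0,0,0,0.04],[0.8,-1,0,0,0,0.04],[0.8,-1,0,0,0,0.04],[0.8,-1,0,0,0,0.04],[0.8,-1,0,0,0,0.04],[0.8,-1,0,0,0,0.04],[0.8,-1,0,0,0,0.04],[0.8,-1,0,0,0,0.04]]]' 0 40
python3 -m crank '[[[0.8,-1,0,0,0,0.04],[0.8,-1,0,0,0,0.04],[0.8,-1,0,0,0,0.04],[0.6,-1,0,0,0,0.04],[0,-0.3,-1,0,0,0],[0,0,-1,0,0,0],[0,0,0,0,0,0],[0,0,0,0,0,0]]]'
python3 - <<'E'
from h import *
m=bot.camera_model('wrist'); import pickle; pickle.dump(m,open('w1.p','wb')); snap('wrist','w1.png')
E
```

```text
time: 1.82
ee_pos: [0.5432, 0.1017, 0.2501]
tcp_rot: [-180.0, -0.0, 161.6]
wrist_force: [0.2, 0.8, 0.4]
opening: -0.0001
grasp_force: 0.0
time: 2.48
ee_pos: [0.602, 0.0168, 0.2094]
tcp_rot: [-180.0, -0.1, 162.7]
wrist_force: [-0.2, 0.4, 0.0]
opening: 0.0001
grasp_force: 0.0
```

View pics/w1.png

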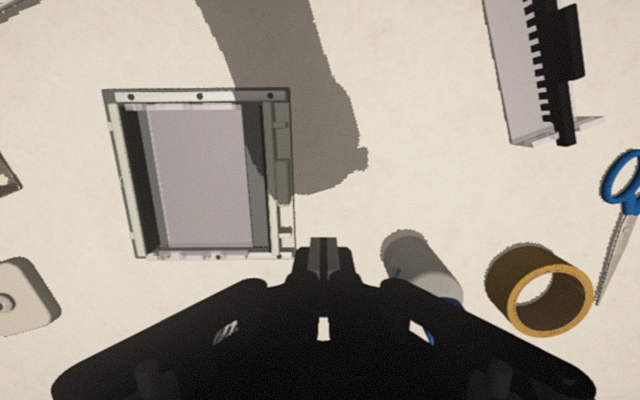

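In the wrist view, the gate pad's outer edge is at about (290,166) and the wall's gasket edge at about (122,105)–(145,250). The bottle stands clear at (425,270).

Run:
```python
from h import *; import pickle
m=pickle.load(open('w1.p','rb'))
O=np.array([.558,-.126]);c,s=np.cos(np.radians(-17.1)),np.sin(np.radians(-17.1))
R=np.array([[c,-s],[s,c]])
for n,u,v,z in [('pad n',290,128,.034),('pad f',290,203,.034),('wallgask n',121,107,.032),('wallgask f',147,250,.032),('gate in n',264,105,.032),('gate in f',268,248,.032),('platecorner -y far',137,259,.006),('rail near out L',105,92,.02),('rail near out R',290,90,.02),('bottle base',462,300,0)]:
    p=px2w(m,u,v,z);print(n,np.round(p,4),'caster',np.round(R.T@(p[:2]-O),4))
```

```text
pad n [0.5357 0.0041 0.034 ] caster [-0.0596  0.1177]
pad f [ 0.6088 -0.0211  0.034 ] caster [0.0177 0.1152]
wallgask n [ 0.468  -0.1474  0.032 ] caster [-0.0798 -0.0469]
wallgask f [ 0.6138 -0.1922  0.032 ] caster [ 0.0728 -0.0468]
gate in n [ 0.5075 -0.0133  0.032 ] caster [-0.0814  0.0929]
gate in f [ 0.6516 -0.062   0.032 ] caster [0.0706 0.0887]
platecorner -y far [ 0.6279 -0.2292  0.006 ] caster [ 0.0972 -0.0781]
rail near out L [ 0.4476 -0.1633  0.02  ] caster [-0.0945 -0.0681]
rail near out R [0.5007 0.0145 0.02  ] caster [-0.096   0.1174]
bottle base [0.8082 0.1435 0.    ] caster [0.1599 0.3311]
```

```bash
python3 -m crank '[[[0,0,-1,0,0,0],[0,0,-1,0,0,0],[0,0,-1,0,0,0],[0,0,-1,0,0,0],[0,0,-1,0,0,0],[0,0,-1,0,0,0],[0,0,-1,0,0,0],[0,0,-1,0,0,0],[0,0,-0.7,0,0,0],[0,0,0,0,0,0],[-0.074,-0.239,0,0,0,0],[-0.074,-0.239,0,0,0,0],[-0.074,-0.239,0,0,0,0],[-0.074,-0.239,0,0,0,0]]]'
python3 -m crank '[[[-0.074,-0.239,0,0,0,0],[-0.074,-0.239,0,0,0,0],[-0.074,-0.239,0,0,0,0],[-0.074,-0.239,0,0,0,0],[0,0,0,0,0,0]]]'
```

```text
time: 3.7
ee_pos: [0.5974, -0.0028, 0.0379]
tcp_rot: [180.0, 0.1, 162.7]
wrist_force: [0.5, 0.7, 0.1]
opening: 0.0002
grasp_force: 0.0
time: 4.12
ee_pos: [0.5907, -0.0222, 0.0365]
tcp_rot: [-180.0, 0.0, 162.7]
wrist_force: [0.5, -0.3, 1.2]
opening: -0.0003
grasp_force: 0.0
```

```bash
python3 -m crank '[[[-0.074,-0.239,0,0,0,0],[-0.074,-0.239,0,0,0,0],[0,0,0,0,0,0]]]'
python3 - <<'E'
from h import *
m=bot.camera_model('wrist'); import pickle; pickle.dump(m,open('w2.p','wb')); snap('wrist','w2.png')
E
```

```text
time: 4.37
ee_pos: [0.5877, -0.0316, 0.0363]
tcp_rot: [-180.0, -0.0, 162.7]
wrist_force: [0.6, 0.7, 0.4]
opening: 0.0001
grasp_force: 0.4
```

View pics/w2.png

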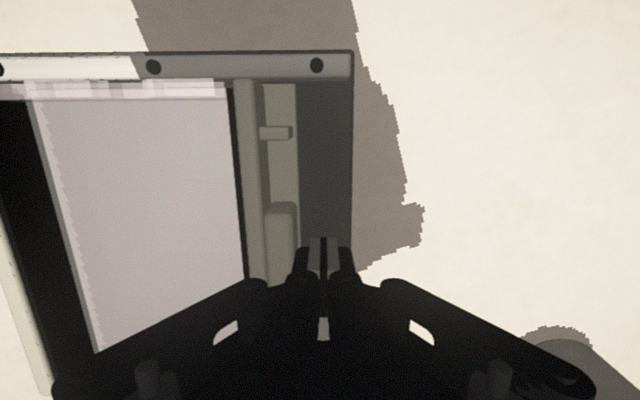

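The gate has moved in to meet the tray, with its gasket edge at about (237,180). A gap remains at the fixed wall on the left, so I'll keep pushing.

```bash
python3 -m crank '[[[-0.05,-0.162,0,0,0,0],[-0.05,-0.162,0,0,0,0]]]'
python3 -m crank '[[[-0.03,-0.096,0,0,0,0],[-0.03,-0.096,0,0,0,0]]]'
python3 -m crank '[[[-0.03,-0.096,0,0,0,0]]]'
python3 -m crank '[[[-0.03,-0.096,0,0,0,0]]]'
```

```text
time: 4.58
ee_pos: [0.5858, -0.0371, 0.0361]
tcp_rot: [180.0, -0.0, 162.8]
wrist_force: [1.2, 4.3, 0.3]
opening: 0.0001
grasp_force: 2.5
time: 4.75
ee_pos: [0.5852, -0.0393, 0.0362]
tcp_rot: [179.7, -0.0, 162.8]
wrist_force: [7.9, 22.3, -1.0]
opening: -0.0003
grasp_force: 12.0
time: 4.83
ee_pos: [0.5851, -0.0395, 0.0363]
tcp_rot: [179.5, -0.0, 162.9]
wrist_force: [9.4, 32.2, -3.0]
opening: -0.0001
grasp_force: 16.9
time: 4.92
ee_pos: [0.585, -0.0397, 0.0363]
tcp_rot: [179.3, -0.0, 163.0]
wrist_force: [12.0, 41.4, -3.9]
opening: -0.0002
grasp_force: 21.7
```

The force rises at TCP y_c = 90 mm, which matches 76 mm for the pad plus 14.5 mm for the finger, so the gate is home. Next I back off and go to the comb, opening the gripper on the way.

```bash
python3 -m crank '[[[0.15,0.48,0,0,0,0],[0.15,0.48,0.3,0,0,0],[0,0.5,1,0,0,0],[0,0.5,1,0,0,0],[0,0.5,1,0,0,0],[0,0.5,1,0,0,0],[0,1,1,0,0,0.2],[-0.3,1,1,0,0,0.25],[-0.3,1,0,0,0,0.25],[-0.3,1,0,0,0,0.25],[-0.3,1,0,0,0,0.25],[-0.3,1,0,0,0,0.25],[-0.3,1,0,0,0,0.25],[-0.3,1,0,0,0,0.25],[-0.3,1,0,0,0,0.25],[-0.2,1,0,0,0,0.25],[0,1,0,0,0,0.25],[0,1,0,0,0,0.25],[0,0,0,0,0,0],[0,0,0,0,0,0]]]' 0.6
python3 - <<'E'
from h import *
m=bot.camera_model('wrist'); import pickle; pickle.dump(m,open('w3.p','wb')); a=snap('wrist','w3.png'); b=snap('top','t3.png')[160:265,345:455]
b=cv2.resize(b,None,fx=3,fy=3,interpolation=cv2.INTER_CUBIC)
o=np.zeros((400+0,800,3),np.uint8);o[:,:470]=a[:,170:];o[:315,470:800]=b
cv2.imwrite('pics/c3.png',o[:,:,::-1])
E
```

```text
time: 6.58
ee_pos: [0.5372, 0.2543, 0.162]
tcp_rot: [-179.9, -0.0, -177.0]
wrist_force: [-1.2, 1.3, -0.3]
opening: 0.0509
grasp_force: 0.0
```

View pics/c3.png

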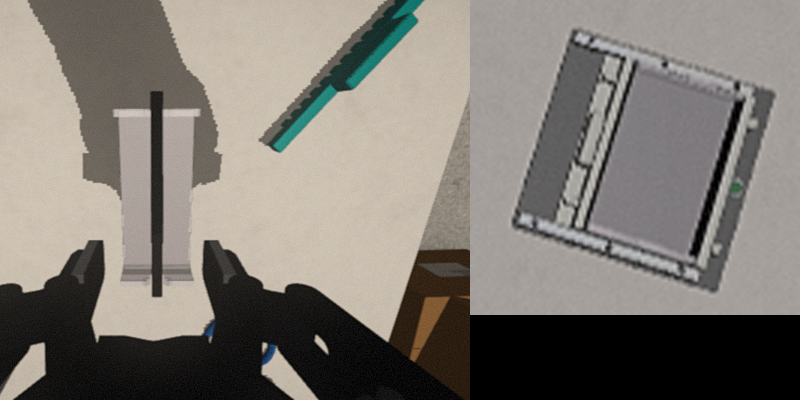

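The top view shows the gate closed against the tray and the tray against the wall. In the wrist view the comb runs from (326,92) to (327,296), midway between the fingers and parallel to the pads.

Run:
```python
from h import *; import pickle
m=pickle.load(open('w3.p','rb'))
a=px2w(m,326,92,.04);b=px2w(m,327,296,.04);d=b-a
print(a,b,(a+b)/2,np.linalg.norm(d),np.degrees(np.arctan2(d[1],d[0])))
# caster from top
m=bot.camera_model('top')
P=lambda u,v,z:px2w(m,345+(u-470)/3-.33,160+v/3-.33,z)[:2]
O=np.array([.558,-.126]);c,s=np.cos(np.radians(-17.1)),np.sin(np.radians(-17.1));R=np.array([[c,-s],[s,c]])
for n,u,v,z in [('gate in n',590,230,.032),('gate in f',635,65,.032),('gask n',697,258,.032),('gask f',745,98,.032),('plate fR',776,93,.006),('plate nR',717,292,.006)]:
    print(n,np.round(R.T@(P(u,v,z)-O),4))
```

```text
[0.4486329  0.25268557 0.04      ] [0.63227465 0.26419579 0.04      ] [0.54045378 0.25844068 0.04      ] 0.1840021187913575 3.5864697443617706
gate in n [-0.0814  0.048 ]
gate in f [0.0755 0.054 ]
gask n [-0.0749 -0.051 ]
gask f [ 0.078  -0.0502]
plate fR [ 0.097  -0.0825]
plate nR [-0.097  -0.0836]
```

```bash
python3 -m crank '[[[0.16,0.18,-0.8,0,0,0.07],[0,0,-1,0,0,0],[0,0,-1,0,0,0],[0,0,-1,0,0,0],[0,0,-1,0,0,0],[0,0,-0.8,0,0,0],[0,0,0,0,0,0],[0,0,0,0,0,0]]]'
python3 -m crank '[[[0,0,0,0,0,0],[0,0,0,0,0,0],[0,0,0,0,0,0],[0,0,0,0,0,0],[0,0,0,0,0,0],[0,0,0,0,0,0],[0,0,0,0,0,0]]]' 0 50
```

```text
time: 7.35
ee_pos: [0.5404, 0.2566, 0.05]
tcp_rot: [-179.9, -0.1, -176.6]
wrist_force: [-0.6, 0.1, 0.9]
opening: 0.0509
grasp_force: 0.0
time: 7.93
ee_pos: [0.5412, 0.258, 0.0516]
tcp_rot: [180.0, 0.1, -176.5]
wrist_force: [-0.7, -1.2, 6.1]
opening: 0.0089
grasp_force: 50.9
```

```bash
python3 -m crank '[[[0,0,0.5,0,0,0],[0,0,1,0,0,0],[0,0,1,0,0,0],[0,0,1,0,0,0],[0,0,0.5,0,0,0],[0,-0.5,0,0,0,-0.1],[0,-1,0,0,0,-0.15],[0,-1,0,0,0,-0.15],[0,-1,0,0,0,-0.15],[0,-1,0,0,0,-0.15],[0,-1,0,0,0,-0.15],[0,-1,0,0,0,-0.15],[0,-1,0,0,0,-0.15],[0,-1,0,0,0,-0.15],[0,-1,0,0,0,-0.15],[0,-1,0,0,0,-0.15],[0,-1,0,0,0,-0.15],[0,-1,0,0,0,-0.15],[0,-1,0,0,0,-0.15],[0,-1,0,0,0,-0.15]]]'
python3 -m crank '[[[0.1,-1,0,0,0,-0.15],[0.1,-1,0,0,0,-0.15],[0.1,-1,0,0,0,-0.15],[0.1,-1,0,0,0,-0.15],[0,-1,0,0,0,-0.1],[0,-0.5,0,0,0,-0.1],[0,-0.1,0,0,0,0],[0,0,0,0,0,0],[0,0,0,0,0,0]]]'
python3 - <<'E'
from h import *
m=bot.camera_model('wrist'); import pickle; pickle.dump(m,open('w4.p','wb')); a=snap('wrist','w4.png')
print(bot.get_obs()['ee_pos'])
E
```

```text
time: 9.6
ee_pos: [0.5397, -0.0337, 0.129]
tcp_rot: [-180.0, -0.1, 168.3]
wrist_force: [0.9, -0.1, -0.8]
opening: 0.0095
grasp_force: 49.9
time: 10.35
ee_pos: [0.5484, -0.1437, 0.1299]
tcp_rot: [180.0, -0.0, 162.9]
wrist_force: [-0.4, 1.2, -0.8]
opening: 0.0092
grasp_force: 49.9
[ 0.54852088 -0.14345275  0.13006953]
```

View pics/w4.png

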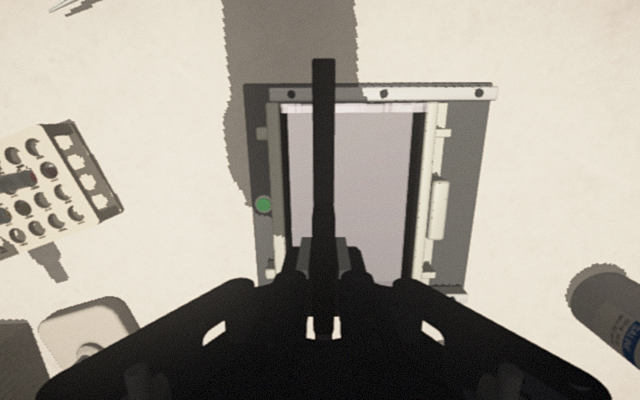

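The comb is held straight and level over the tray, with the near bar end at (324,60). The gasket edges are at about u=284 (wall side) and u=425 (gate side).

```bash
python3 - <<'E'
from h import *; import pickle
m=pickle.load(open('w4.p','rb'))
O=np.array([.558,-.126]);c,s=np.cos(np.radians(-17.1)),np.sin(np.radians(-17.1));R=np.array([[c,-s],[s,c]])
L=lambda u,v,z:np.round(R.T@(px2w(m,u,v,z)[:2]-O),4)
for n,y,z in [('gate',.05,.032),('gask',-.05,.032),('wallout',-.063,.032)]:
  print(n,[np.round(w2px(m,np.r_[O+R@[x,y],z])) for x in(-.081,-.06,0.05)])
print('rail corners',L(496,88,.02),L(272,90,.02),'plate',L(245,85,.006),'green',L(264,205,.006))
print('comb end',L(312,60,.118),L(335,60,.118),L(324,200,.118))
g=cv2.imread('pics/w4.png',0)
for v in(120,150,180):print(v,list(g[v,262:300]),list(g[v,405:440]))
print('tcp',R.T@(np.array([.5485,-.1435])-O))
E
python3 -m crank '[[[0.04,-0.55,-0.5,0,0,0],[0,0,-1,0,0,0],[0,0,0,0,0,0],[0,0,0,0,0,0]]]'
python3 - <<'E'
from h import *
m=bot.camera_model('wrist'); import pickle; pickle.dump(m,open('w5.p','wb')); a=snap('wrist','w5.png')
O=np.array([.558,-.126]);c,s=np.cos(np.radians(-17.1)),np.sin(np.radians(-17.1));R=np.array([[c,-s],[s,c]])
print(w2px(m,np.r_[O+R@[-.078,-.03],.044]))
cv2.imwrite('pics/c5.png',cv2.resize(a[20:190,210:430],None,fx=3.5,fy=3.5,interpolation=cv2.INTER_CUBIC)[:,:,::-1])
E
```

```text
gate [array([419., 107.]), array([416., 137.]), array([405., 270.])]
gask [array([280., 107.]), array([281., 137.]), array([286., 270.])]
wallout [array([262., 107.]), array([263., 137.]), array([270., 270.])]
rail corners [-0.0948  0.1101] [-0.0933 -0.057 ] plate [-0.0981 -0.0803] green [ 0.0007 -0.0707]
comb end [-0.0974 -0.0236] [-0.0974 -0.0139] [-0.0358 -0.0184]
120 [np.uint8(66), np.uint8(63), np.uint8(62), np.uint8(68), np.uint8(86), np.uint8(105), np.uint8(115), np.uint8(111), np.uint8(117), np.uint8(114), np.uint8(115), np.uint8(113), np.uint8(120), np.uint8(116), np.uint8(113), np.uint8(111), np.uint8(102), np.uint8(83), np.uint8(53), np.uint8(38), np.uint8(34), np.uint8(35), np.uint8(29), np.uint8(29), np.uint8(43), np.uint8(105), np.uint8(168), np.uint8(181), np.uint8(182), np.uint8(176), np.uint8(180), np.uint8(181), np.uint8(183), np.uint8(182), np.uint8(182), np.uint8(182), np.uint8(182), np.uint8(183)] [np.uint8(182), np.uint8(184), np.uint8(181), np.uint8(182), np.uint8(185), np.uint8(181), np.uint8(165), np.uint8(130), np.uint8(59), np.uint8(46), np.uint8(48), np.ui
[... 2022 characters left out ...]
 np.uint8(73), np.uint8(35), np.uint8(35), np.uint8(42), np.uint8(35), np.uint8(42), np.uint8(40), np.uint8(44), np.uint8(49), np.uint8(46), np.uint8(50), np.uint8(89), np.uint8(147), np.uint8(191), np.uint8(219), np.uint8(230), np.uint8(229), np.uint8(225), np.uint8(225), np.uint8(223), np.uint8(222), np.uint8(209), np.uint8(184), np.uint8(136), np.uint8(89), np.uint8(88), np.uint8(99), np.uint8(114), np.uint8(113), np.uint8(116), np.uint8(115), np.uint8(126)]
tcp [-0.00393433 -0.01951976]
time: 10.73
ee_pos: [0.5487, -0.1549, 0.099]
tcp_rot: [-180.0, -0.2, 162.9]
wrist_force: [0.6, 0.1, -0.6]
opening: 0.0092
grasp_force: 49.9
(np.float64(322.25256860721476), np.float64(103.72966509342028))
```

View pics/c5.png

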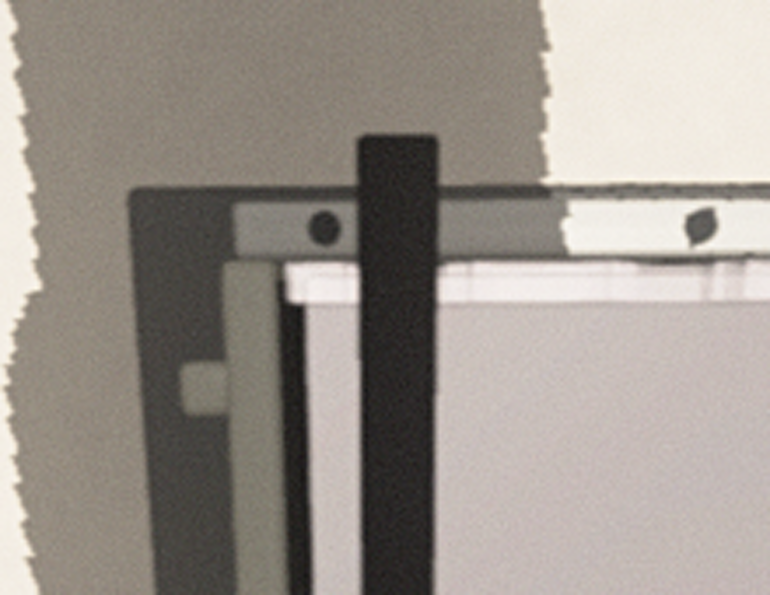

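The crop shows the bar end between crop u=358 and 438. The tray's end corner is at u≈285, and the notch edges are faint near 345, 470 and 640–740. I'll compare these with the prediction.

Run:
```python
from h import *; import pickle
m=pickle.load(open('w5.p','rb'))
O=np.array([.558,-.126]);c,s=np.cos(np.radians(-17.1)),np.sin(np.radians(-17.1));R=np.array([[c,-s],[s,c]])
f=lambda x,y,z:np.round((np.array(w2px(m,np.r_[O+R@[x,y],z]))-[210,20])*3.5,0)
for y in(-.063,-.053,-.05,-.0385,-.0365,-.0345,-.03,-.0235,-.0195,.0045,.0085,.015,.0215,.0255):
  print(y,*[f(x,y,z) for x,z in((-.081,.044),(-.075,.044),(-.075,.032),(-.081,.032))])
print('comb pred',f(-.093,-.035,.0874),f(-.093,-.025,.0874), f(0,-.03,.0874))
print('plate',f(-.098,-.083,.006))
im=cv2.imread('pics/w5.png')[92:108,280:430]
cv2.imwrite('pics/c6.png',cv2.resize(cv2.createCLAHE(3,(4,4)).apply(im[:,:,1]),None,fx=5.3,fy=12,interpolation=cv2.INTER_CUBIC))
```

```text
-0.063 [192. 274.] [194. 312.] [207. 313.] [205. 278.]
-0.053 [253. 274.] [254. 312.] [263. 314.] [262. 278.]
-0.05 [271. 274.] [273. 312.] [280. 314.] [279. 278.]
-0.0385 [341. 274.] [342. 312.] [345. 314.] [345. 278.]
-0.0365 [353. 274.] [354. 312.] [356. 314.] [356. 278.]
-0.0345 [366. 274.] [366. 312.] [368. 314.] [367. 278.]
-0.03 [393. 274.] [393. 312.] [393. 314.] [393. 278.]
-0.0235 [432. 274.] [432. 312.] [430. 314.] [430. 278.]
-0.0195 [457. 274.] [456. 312.] [452. 314.] [453. 278.]
0.0045 [602. 274.] [600. 312.] [587. 314.] [589. 278.]
0.0085 [627. 274.] [625. 312.] [610. 314.] [612. 278.]
0.015 [666. 274.] [664. 312.] [647. 314.] [649. 278.]
0.0215 [706. 274.] [703. 312.] [683. 314.] [686. 278.]
0.0255 [730. 274.] [727. 312.] [706. 314.] [709. 278.]
comb pred [351. 147.] [434. 147.] [392. 844.]
plate [122. 193.]
```

View pics/c6.png

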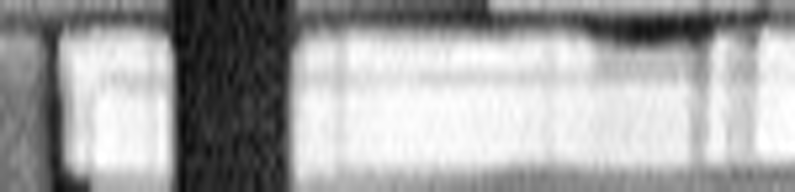

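```bash
python3 -m crank '[[[0.02,0.06,-0.4,0,0,0],[0,0,-0.5,0,0,0],[0,0,-0.5,0,0,0],[0,0,-0.2,0,0,0],[0,0,0,0,0,0]]]'
python3 -m crank '[[[0,0,-0.15,0,0,0],[0,0,-0.15,0,0,0],[0,0,0,0,0,0]]]'
python3 -m crank '[[[0,0,-0.1,0,0,0],[0,0,0,0,0,0]]]'
```

```text
time: 11.2
ee_pos: [0.549, -0.1538, 0.0665]
tcp_rot: [-180.0, -0.1, 162.9]
wrist_force: [0.6, -0.4, -0.5]
opening: 0.0089
grasp_force: 49.9
time: 11.45
ee_pos: [0.5498, -0.154, 0.0619]
tcp_rot: [180.0, -0.0, 162.9]
wrist_force: [0.5, 0.8, -1.6]
opening: 0.0091
grasp_force: 49.9
time: 11.62
ee_pos: [0.5499, -0.154, 0.0602]
tcp_rot: [180.0, 0.0, 162.9]
wrist_force: [0.6, 0.6, -1.2]
opening: 0.0092
grasp_force: 49.9
```

```bash
python3 -m crank '[[[0,0,-0.1,0,0,0],[0,0,0,0,0,0]]]'
python3 -m crank '[[[0,0,-0.08,0,0,0],[0,0,0,0,0,0]]]'
python3 -m crank '[[[0,0,-0.06,0,0,0],[0,0,0,0,0,0]]]'
```

```text
time: 11.78
ee_pos: [0.5499, -0.154, 0.0581]
tcp_rot: [180.0, 0.0, 162.9]
wrist_force: [0.7, 0.9, -2.2]
opening: 0.0091
grasp_force: 49.9
time: 11.95
ee_pos: [0.5499, -0.1541, 0.0576]
tcp_rot: [180.0, 0.0, 162.9]
wrist_force: [-2.5, 2.1, 6.4]
opening: 0.009
grasp_force: 51.0
time: 12.12
ee_pos: [0.55, -0.1541, 0.0575]
tcp_rot: [180.0, 0.1, 162.9]
wrist_force: [-6.3, 2.4, 15.1]
opening: 0.0091
grasp_force: 52.3
```

Contact is at TCP z = 0.0576, exactly the predicted seat height. I'll relieve the preload, release and retreat.

```bash
python3 -m crank '[[[0,0,0.08,0,0,0],[0,0,0,0,0,0],[0,0,0,0,0,0],[0,0,0,0,0,0],[0,0,0,0,0,0],[0,0,0.3,0,0,0],[0,0,0.5,0,0,0],[0,0,1,0,0,0],[0,0,1,0,0,0],[0,0,1,0,0,0],[-0.5,0,1,0,0,0],[-1,0,1,0,0,0],[-1,0,1,0,0,0],[-1,0,0,0,0,0],[-1,0,0,0,0,0],[-1,0,0,0,0,0],[0,0,0,0,0,0],[0,0,0,0,0,0]]]' 0.3
python3 - <<'E'
from h import *
m=bot.camera_model('wrist');import pickle; pickle.dump(m,open('w7.p','wb'));a=snap('wrist','w7.png');t=snap('top','t7.png');s=snap('scene','s7.png')
o=np.zeros((600,800,3),np.uint8);o[:400,:640]=a
o[400:,:420]=cv2.resize(s[225:325,325:465],(420,200))
o[400:,430:750]=cv2.resize(t[160:260,325:485],(320,200))
cv2.imwrite('pics/c7.png',o[:,:,::-1])
E
```

```text
time: 13.62
ee_pos: [0.4398, -0.1542, 0.1945]
tcp_rot: [-180.0, 0.1, 162.8]
wrist_force: [0.9, 0.0, 0.2]
opening: 0.0255
grasp_force: 0.0
```

View pics/c7.png

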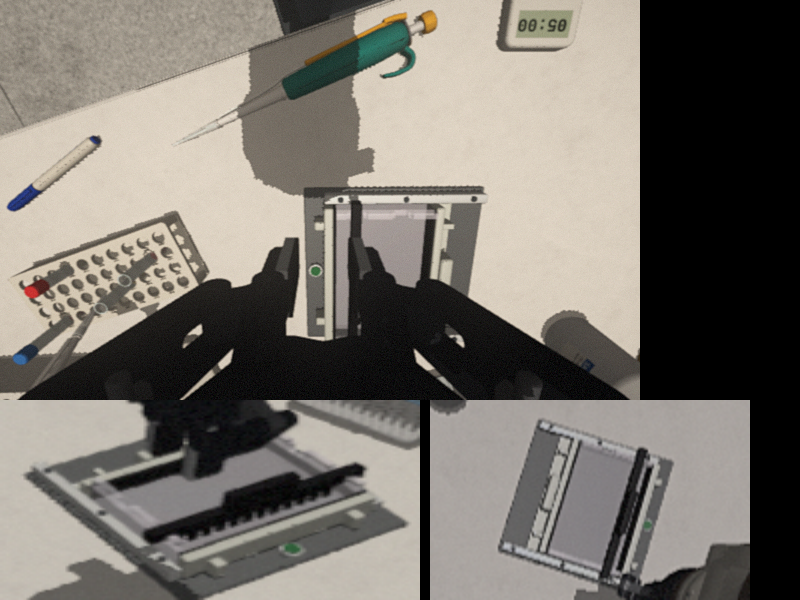

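The comb lies teeth down across the tray at the fixed-wall end. Both bar ends are in the notches, and the gate is still shut. The gripper is clear, so I'm handing in.

```bash
python3 -c "
from workcell import bot
print(bot.job_done())"
```

```text
the job is handed in; nothing more can be done
None
```

I pushed the gate fully home, seated the comb teeth down in the end notches by the fixed wall, and handed the job in at about 13.6 s; no verdict was returned.

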